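# Set the packing-bench lamp to its length mark and clamp it

### The job

Slide the work lamp's carriage up its sloping boom until the front rim of the carriage sleeve just meets the near edge of the tape band, and hold it there: it runs back down if let go. Only then press the cam lever shut against the sleeve while the lamp stays at the mark, and finish still gripping carriage and closed lever together, without letting go. Leave the goods and tools on the bench where they are.

Things in the scene. Friction and masses are not known exactly. Their poses are not given: they have to be found in the camera images.
- stand: Bench lamp stand, does not move: dark steel foot plate 200 x 150 x 14 mm, pillar, and a square aluminium boom (16 x 16 mm, 300 mm long) rising at 0.30 rad (17 degrees). Origin: on the bench under the pillar, z up. The boom rises towards the stand's +x, straight above its x axis; its axis passes 150 mm above the origin.
- carriage (a joint): Travel of the lamp carriage up the boom, in m: 0 at the lower stop (where it starts), 0.145 at the top. It weighs 0.75 kg give or take a third; with the lever open it runs back down by itself, and about 2 to 4 N along the boom draws or holds it. At the mark it equals joint band.
- yoke_back (a point): Centre of the lower (pillar-side) face of the carriage's crossbar, on the boom's axis. x up the boom, y level along the bar, z up across the boom. The dark steel bar: 124 mm long (y), 26 high (z), 8 thick. Behind it both sides of the sleeve are free for fingers to reach down astride and push the bar. The floodlight hangs ahead; its housing starts 40 mm below the axis.
- rim (a point): Centre (on the boom's axis) of the front, upper rim of the carriage sleeve, 18 mm up the boom from yoke_back. The sleeve is aluminium, 98 mm long, 24 mm wide and 28 mm high, round the boom; it ends 80 mm behind yoke_back.
- band_edge (a point): Centre (on the boom's axis) of the near, lower edge of the band of brown packing tape wrapped round the boom, 12 mm wide: the length mark. It lies 60 to 130 mm up the boom from where the rim starts.
- band (a joint): Where the tape band sits, in m: the carriage travel at which the rim meets the band's near edge. It is stuck and does not shift.
- lever (a joint): Cam lever angle in rad: 0 shut, flat along the sleeve; it starts standing off by 0.40 to 0.52 (stop at 0.9), its tip then up to 41 mm to the +y side of the boom's axis. It stays where it is left (0.22 N m friction, about 5 N at the tip). Below about 0.28 its cam bites the boom and clamps the carriage, so do not close it early.
- lever_blade: Blade of the cam lever, bright steel with a dark tip, 46 x 5 x 18 mm, on the sleeve's +y side (yoke_back axes), on an upright pin 54 mm behind yoke_back and 16 mm to +y. Origin on the pin; x runs to the tip, which points up the boom. Shut: outer face 18.5 mm to +y of the boom's axis, tip 8 mm behind the crossbar; rubber pad, sleeve and lever together 32.5 mm across.
- lever_tip (a point): Tip of the cam lever's blade, mid thickness, 46 mm from the pin.
- grip_pad: Thin black rubber pad on the -y side of the sleeve, opposite the lever, 44 x 22 x 2 mm, from 4 to 48 mm behind the crossbar. Origin: middle of its inner face; its outer face is 14 mm to -y of the boom's axis.
- junction_box: Open grey plastic junction box, 100 x 100 x 48 mm, on the bench under the boom's upper end; origin under its centre. Bystander.
- carton_a: White carton, 90 x 70 x 60 mm; origin under its centre. Bystander.
- carton_b: White carton, 120 x 60 x 50 mm; origin under its centre. Bystander.
- carton_c: Brown carton, 140 x 100 x 85 mm, beside the stand's foot; origin under its centre. Bystander.
- tape_roll: Roll of packing tape lying flat, 100 mm across, 48 mm high; origin under its centre. Bystander.
- screwdriver: Screwdriver with black handle lying on the bench. Bystander.
- wire_reel: Small upright reel with grey flanges, 90 mm across, 60 mm high; origin under its centre. Bystander.

How it is judged:
By the outcome, as a careful person would: the job done as asked, in the order asked, and still so for the second after the job is handed in, while the arm keeps its last pose, push and grip.
It also fails if it takes over 38 s, if anything falls off the work surface, if the arm or the gripper's body presses on something with over 40 N, if the wrist force passes 120 N, or if a joint passes its speed limit or range.

### The arm

A 6-joint arm with a two-finger parallel gripper is mounted at the origin on the work surface. World frame = base frame: x ahead of the robot, y to its left, z up, the work surface at z = 0. Lengths are in m, angles in rad, forces in N, time in s.
With the tool pointing down it reaches from about 0.3 to 0.875 m from the base axis. Payload 6.4 kg.
Tool frame: the origin (TCP) lies where the fingers leave the gripper's body, on its centre line; the fingertips stand 73 mm ahead of it and the grasp point (between the pads) lies 54 mm ahead of it (ctrl.pinch_z is the distance from the TCP to the grasp point, in m); z points along the fingers, y is the direction in which the jaws open and shut (so a half turn about z gives the same grasp; the last joint's range is limited). The gripper opens to 85 mm and grips with 20 to 120 N. Pads are 22 mm wide; open, the fingers measure 114 mm over their backs; the gripper's body (76 mm by 85 mm) begins 54 mm behind the grasp point. The pads swing forward as they close: fully open they stand 13 mm farther back than shut.
Start: joints at [-1.366, 0.181, 1.607, -0, 1.354, -0.206], TCP at [0.23, -0.527, 0.304] pointing down, gripper open.
Joint ranges: [-2.99, 2.99], [-0.89, 2.07], [0.3, 2.58], [-1.14, 4.28], [0, 2.63], [-3.12, 3.12]. Speed limits (rad/s): [2.57, 2.57, 3.01, 3.14, 3.14, 3.14].

### API

Orientations are given as a unit quaternion [w, x, y, z].
In Python, from bench import ctrl, camera, camera_model gives the robot as it stands.
- The arm moves only by the tool arm_command, never from a script. Its argument "series" is a list of rows, each a list of 7 numbers: the shift along the tool's x, y, z in m, then the turn, a rotation vector about the tool's x, y, z in degrees, then the finger opening in m, from 0 to 0.0854. In form: [[tx, ty, tz, rx, ry, rz, gripper], ...]. A call has exactly 5 rows; each row is the pose to reach, as a shift and turn from the pose commanded when the call began, along the tool's axes at that moment; what a row does not reach only later rows make up. A row lasts 1/10 s, in which the tool goes at most 50 mm and 8.59 degrees, less where a joint would pass 70% of its speed; a pose out of reach is approached as far as the arm can. A call with a gripper value outside its range is refused whole. The fingers move at their own pace and stop on an object; the grip force is fixed at half the most. Time passes only in rows, so rows that repeat a pose let the fingers close, or fill a call up. It gives the time, the measured TCP pose, the force and the opening at its end, in the units of the state.
- ctrl.get_obs(): the state, without advancing time (a new reading comes with each control period).
- camera(name): name is "scene" or "top"; returns (picture, depth): 420x560x3 uint8, red, green, blue; 420x560 float32, m along the optical axis (not along the pixel's ray), 0 where there is no reading.
- camera_model(name): a dict with "K" (3x3 intrinsics, pixels), "distortion" ([k1, k2, p1, p2, k3] as OpenCV has them; the pictures are not rectified), "position" and "attitude" of the camera in the world. Camera axes: x right, y down, z forward; pixel columns grow to the right and rows downward; lengths in m; the calibration is good to about 2 mm. A picture is of the moment at which its call begins. camera_model takes no time and is no camera call.
- ctrl.hand_in(): hands the job in, once; it reports no verdict.
The state is a dict: "time_s": time; "q": joint angles; "dq": joint speeds; "joint_efforts": joint torques, N m; "eef_pos": TCP position; "eef_rot": TCP orientation; "wrist_force": force on the tool from outside, world axes, zero at the start; "torque": the same for the moment, N m; "opening": opening from 0.0 (shut) to 1.0 (fully open).
Only numpy, scipy, OpenCV 4.12 (cv2) and the standard library are available. Lean on these libraries where they do the work, as an engineer would, in place of code of your own. Each camera call takes 0.05 s, during which the arm holds its last target. There are 200 camera calls.

## Working session

There is one attempt and no reset: what is moved stays moved. The work goes in short steps, Python scripts to look and compute and a tool call to move; the robot and the scene stay as the last step left them, time stands still between calls to the robot, and variables do not carry over. Pictures are saved under pics/ and viewed, about 8 in all and at most 12, crops included, and the job is handed in when it is done.

Besides the shell and the picture viewer there is one more tool, called after ">>>" by a JSON object that holds its "fn" and its "kwargs", one argument or row to a line. arm_command: Moves the arm, as the interface text tells. Its arguments: {"type":"object","properties":{"series":{"type":"array","items":{"type":"array","items":{"type":"number"}}}},"required":["series"]}

```bash
ls; mkdir -p pics
cat > h.py <<'E'
import numpy as np, cv2
from bench import ctrl, camera, camera_model
from scipy.spatial.transform import Rotation as R
def rot(a):
    a=np.array(a,float)
    return a if a.shape==(3,3) else R.from_quat([a[1],a[2],a[3],a[0]]).as_matrix()
def ray(m,uv):
    p=cv2.undistortPoints(np.array(uv,float).reshape(-1,1,2),np.array(m["K"]),np.array(m["distortion"])).reshape(-1,2)
    return np.c_[p,np.ones(len(p))]
def pts(m,uv,d):
    return (ray(m,uv)*np.array(d).reshape(-1,1))@rot(m["attitude"]).T+np.array(m["position"])
def proj(m,P):
    A=rot(m["attitude"]);c=(np.atleast_2d(P)-np.array(m["position"]))@A
    return cv2.projectPoints(c,np.zeros(3),np.zeros(3),np.array(m["K"]),np.array(m["distortion"]))[0].reshape(-1,2)
def save(n,img,crop=None,s=1):
    if crop: img=img[crop[1]:crop[3],crop[0]:crop[2]]
    cv2.imwrite("pics/"+n,cv2.resize(img[...,::-1],None,fx=s,fy=s,interpolation=cv2.INTER_CUBIC))
E
python3 - <<'E'
from h import *
print(ctrl.get_obs(),ctrl.pinch_z)
a={}
for n in("scene","top"):
    p,d=camera(n);np.savez(n+"0.npz",p=p,d=d);m=camera_model(n);print(n,m);a[n]=p
save("a.png",a["scene"],s=1.4);save("b.png",a["top"],s=1.4)
E
```

```text
pics
{'time_s': 0.0, 'q': array([-1.36629282e+00,  1.81554671e-01,  1.60800654e+00,  2.00093086e-05,
        1.35378242e+00, -2.06340271e-01]), 'dq': array([-5.52525740e-04, -6.46964214e-04,  7.87291776e-05, -1.61127056e-03,
        4.67035289e-04, -9.60075467e-04]), 'joint_efforts': array([ 8.10202237e-04, -4.44867110e+01, -3.51334405e+01, -3.73658859e-04,
        8.96408572e-03,  9.52143921e-06]), 'eef_pos': array([ 0.229557  , -0.52672896,  0.30297708]), 'eef_rot': array([-8.75481726e-04,  9.78975081e-01,  2.03978001e-01,  1.05721342e-05]), 'wrist_force': array([ 0.11089372,  0.59864091, -0.45836438]), 'torque': array([-0.01063639, -0.0457131 ,  0.01298343]), 'opening': 0.9985251625974623} 0.0539
scene {'K': array([[453.07450568,   0.        , 271.82424952],
       [  0.        , 453.07450568, 206.90846058],
       [  0.        ,   0.        ,   1.        ]]), 'distortion': array([-0.14596296,  0.        ,  0.        ,  0.        ,  0.        ]), 'position': array([ 1.02845982, -0.22608734,  0.93764393]), 'attitude': array([-0.24227085,  0.82158355,  0.49626199, -0.14152505])}
top {'K': array([[508.57981988,   0.        , 277.91552566],
       [  0.        , 508.57981988, 205.78104073],
       [  0.        ,   0.        ,   1.        ]]), 'distortion': array([-0.09246559,  0.        ,  0.        ,  0.        ,  0.        ]), 'position': array([0.42903151, 0.02463288, 1.17352858]), 'attitude': array([ 0.05447895, -0.69781774,  0.712969  , -0.04192436])}
```

View pics/a.png

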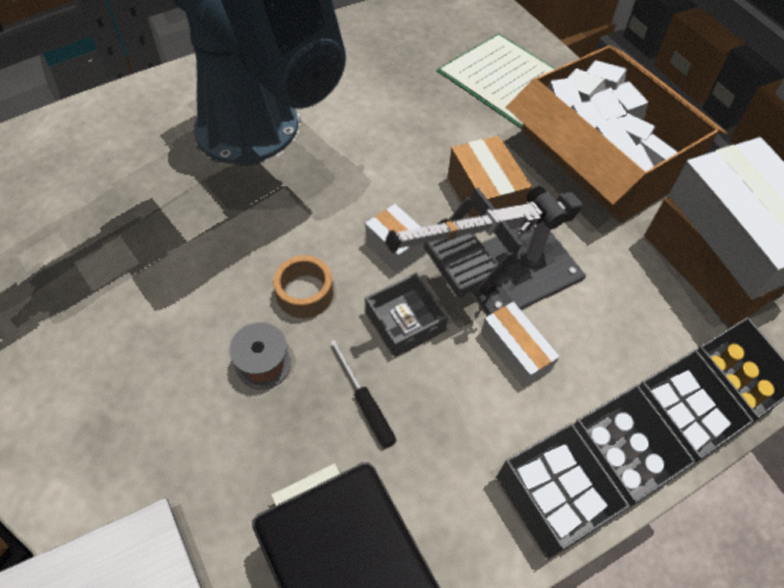

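View pics/b.png

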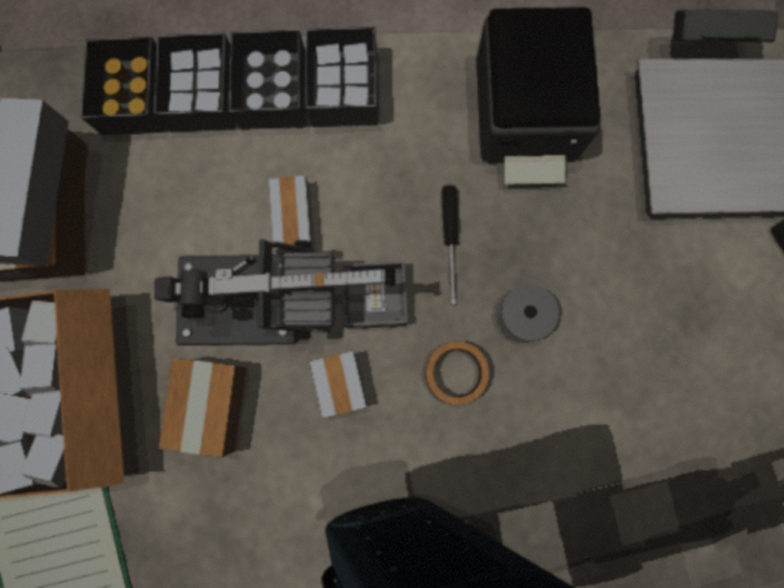

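The scene view shows the boom running from the pillar at (540,205) to (390,240), with the tape at (453,226). In the top view the boom runs from (190,290) to (385,275): tape at (318,280), crossbar at about (265,285), lever at about (240,265). Next I'll take closer crops and measure.

Run:
```python
from h import *
T=np.load("top0.npz");S=np.load("scene0.npz")
a=cv2.resize(T['p'][165:255,105:300],None,fx=4,fy=4,interpolation=cv2.INTER_CUBIC)
b=cv2.resize(S['p'][120:230,250:430],None,fx=4,fy=4,interpolation=cv2.INTER_CUBIC)[:,:]
b=cv2.resize(b[:,:720],(390,238));
save("c.png",np.vstack([a]));
for n,D in(("top",T),("scene",S)):
    m=camera_model(n);d=D['d'];p=D['p'];hsv=cv2.cvtColor(p,cv2.COLOR_RGB2HSV)
    v,u=np.mgrid[:420,:560];P=pts(m,np.c_[u.ravel(),v.ravel()],d.ravel()).reshape(420,560,3)
    r=(P[...,2]>0.11)&(P[...,2]<0.3)&(d>0)
    box=np.zeros_like(r)
    if n=="top": box[165:255,105:300]=1
    else: box[120:230,250:430]=1
    br=(hsv[...,1]>90)&(hsv[...,0]<25)&r&(box>0)
    print(n,"brown",br.sum(),np.argwhere(br)[:,::-1].mean(0),P[br].mean(0),P[br].min(0),P[br].max(0))
    w=(hsv[...,2]>110)&(hsv[...,1]<70)&r&(box>0)
    q=P[w];print("bright",w.sum(),q.min(0),q.max(0))
    for y in np.arange(-.2,.4,.02):
        k=w&(P[...,1]>y)&(P[...,1]<y+.02)
        if k.sum()>5: print(round(y,2),k.sum(),P[k].mean(0).round(4),np.ptp(P[k],axis=0).round(3))
```

```text
top brown 72 [224.41666667 195.875     ] [0.58418452 0.14379761 0.20621701] [0.56615102 0.13071646 0.12512443] [0.64832871 0.19121854 0.22340246]
bright 1079 [0.56396999 0.04866386 0.14773823] [0.60619558 0.35499887 0.24660127]
0.04 46 [0.5742 0.0551 0.2429] [0.014 0.011 0.008]
0.06 77 [0.5736 0.0701 0.2387] [0.015 0.017 0.012]
0.08 79 [0.5746 0.0901 0.232 ] [0.014 0.019 0.011]
0.1 76 [0.5743 0.1103 0.2258] [0.015 0.02  0.012]
0.12 35 [0.575  0.125  0.2214] [0.014 0.008 0.008]
0.14 65 [0.5757 0.1513 0.2132] [0.015 0.017 0.011]
0.16 76 [0.5757 0.1704 0.2066] [0.016 0.019 0.011]
0.18 67 [0.5755 0.1898 0.2005] [0.014 0.02  0.011]
0.2 86 [0.5761 0.2116 0.1992] [0.023 0.02  0.011]
0.22 102 [0.5758 0.2302 0.1947] [0.022 0.019 0.013]
0.24 108 [0.5777 0.2502 0.1881] [0.041 0.019 0.015]
0.26 135 [0.5802 0.2706 0.1831] [0.033 0.02  0.012]
0.28 111 [0.5794 0.2886 0.1778] [0.032 0.018 0.012]
0.34 14 [0.5777 0.3529 0.1504] [0.01  0.006 0.007]
scene brown 79 [348.03797468 151.05063291] [0.55613243 0.22966929 0.18523374] [0.51216378 0.0399055  0.11012788] [0.5848079  0.50154969 0.25301496]
bright 1074 [0.50328918 0.03281527 0.1267195 ] [0.6275671  0.3578462  0.25155962]
0.02 7 [0.5628 0.0351 0.2421] [0.006 0.004 0.016]
0.04 43 [0.5737 0.0537 0.2431] [0.016 0.014 0.023]
0.06 64 [0.5742 0.0704 0.2386] [0.018 0.019 0.009]
0.08 60 [0.5748 0.0894 0.2324] [0.018 0.019 0.008]
0.1 54 [0.5749 0.1096 0.2252] [0.016 0.02  0.008]
0.12 75 [0.5853 0.1308 0.1666] [0.076 0.019 0.092]
0.14 127 [0.5875 0.1503 0.1654] [0.081 0.019 0.086]
0.16 135 [0.5829 0.1702 0.1623] [0.124 0.02  0.085]
0.18 99 [0.5812 0.1888 0.1647] [0.106 0.02  0.075]
0.2 76 [0.5751 0.2097 0.1984] [0.038 0.019 0.032]
0.22 76 [0.5726 0.2289 0.1952] [0.069 0.019 0.008]
0.24 78 [0.5816 0.2504 0.1874] [0.047 0.02  0.013]
0.26 90 [0.5822 0.2699 0.1832] [0.037 0.019 0.016]
0.28 69 [0.5797 0.2892 0.1779] [0.035 0.019 0.011]
0.34 17 [0.5784 0.352  0.1534] [0.018 0.016 0.014]
```

View pics/c.png

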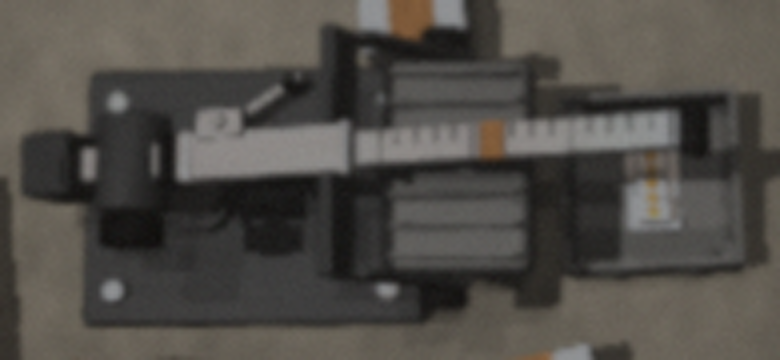

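Boom slope and sizes agree with the description (slope ≈0.31, sleeve about 6 mm above the boom top). Next come sub-pixel profiles along the boom in both views.

```bash
cat > fr.py <<'E'
from h import *
# boom frame from boom top points (top camera)
T=np.load("top0.npz");S=np.load("scene0.npz")
def cloud(n,D):
    m=camera_model(n);v,u=np.mgrid[:420,:560]
    return pts(m,np.c_[u.ravel(),v.ravel()],D['d'].ravel()).reshape(420,560,3)
def boom():
    Q=[]
    for n,D in(("top",T),("scene",S)):
        P=cloud(n,D);hsv=cv2.cvtColor(D['p'],cv2.COLOR_RGB2HSV)
        zl=.2132-.312*(P[...,1]-.1513)
        w=(hsv[...,2]>110)&(hsv[...,1]<70)&(abs(P[...,2]-zl)<.004)&(abs(P[...,0]-.575)<.015)
        q=P[w&(P[...,1]>.05)&(P[...,1]<.19)];Q.append(q)
        c=q.mean(0);x=np.polyfit(q[:,1],q[:,0],1);z=np.polyfit(q[:,1],q[:,2],1)
        print(n,len(q),"at y=.13 x %.4f z %.4f slopes %.4f %.4f"%(np.polyval(x,.13),np.polyval(z,.13),x[0],z[0]))
    return Q
E
python3 - <<'E'
from fr import *
boom()
yaw=0.015
def frame(yaw,o):
    h=np.array([-np.sin(yaw),-np.cos(yaw),0]);d=h*np.cos(.3)+[0,0,np.sin(.3)]
    l=np.cross([0,0,1],h);n=np.cross(d,l);return np.array(o),d,l,n
# boom lateral mid by pixel: print luminance map in (s,lat) on top plane
o,d,l,n=frame(yaw,[.5750,.13,.2195]); o=o-n*.008
np.savez("f.npz",o=o,d=d,l=l,n=n);print(d,l,n,o)
s=np.arange(-.2,.1,.0005)
out=[]
for nm,D in(("top",T),("scene",S)):
    m=camera_model(nm)
    def samp(s,t,h):
        P=o+s[:,None]*d+t*l+h*n;uv=proj(m,P).astype(np.float32)
        return cv2.remap(D['p'],uv[:,0:1].copy(),uv[:,1:2].copy(),cv2.INTER_LINEAR)[:,0].astype(float)
    # lateral profile
    tt=np.arange(-.02,.0201,.001)
    for a,b in((-.045,-.02),(.02,.07)):
        L=np.array([samp(np.arange(a,b,.001),t,.008).sum(1).mean()/3 for t in tt])
        print(nm,"lat",a,L.round().astype(int))
    B=np.mean([samp(s,t,.008) for t in np.arange(-.005,.0051,.001)],0)
    sat=B[:,0]-B[:,2]
    k=(s>-.04)&(s<.04);pk=sat[k].max();kk=np.where(k&(sat>(pk+np.median(sat[k]))/2))[0]
    print(nm,"band half-max",s[kk[0]],s[kk[-1]],pk)
    A=np.mean([samp(s,t,.014) for t in np.arange(-.009,.0091,.001)],0).mean(1)
    i=(s>-.10)&(s<-.04);print(nm,"rim prof",[(round(x*1e3,1),int(y)) for x,y in zip(s[i][::4],A[i][::4])])
    ss,t2=np.meshgrid(np.arange(-.2,.06,.0004),np.arange(.06,-.06,-.0004))
    P=o+ss[...,None]*d+t2[...,None]*l+.014*n;uv=proj(m,P.reshape(-1,3)).astype(np.float32).reshape(*ss.shape,2)
    out.append(cv2.remap(D['p'],uv[...,0].copy(),uv[...,1].copy(),cv2.INTER_CUBIC))
save("d.png",np.vstack(out),s=1)
E
```

```text
top 482 at y=.13 x 0.5750 z 0.2195 slopes 0.0167 -0.3155
scene 361 at y=.13 x 0.5752 z 0.2194 slopes 0.0175 -0.3157
[-0.01432951 -0.95522902  0.29552021] [ 0.9998875  -0.01499944  0.        ] [0.00443264 0.29548696 0.95533649] [0.57496454 0.1276361  0.21185731]
top lat -0.045 [ 74  71  67  63  57  50  41  35  35  43  57  76  97 114 128 134 136 136
 136 134 132 129 127 126 124 122 118 112 105  97  92  90  88  87  84  80
  75  69  66  69  74]
top lat 0.02 [ 48  49  50  51  52  52  52  52  52  54  63  78  97 117 129 136 139 140
 139 138 135 133 131 130 129 126 119 107  90  71  54  42  37  37  40  46
  53  60  64  66  66]
top band half-max -0.011999999999999844 -0.0009999999999998344 69.54545454545456
top rim prof [(np.float64(-100.0), 137), (np.float64(-98.0), 137), (np.float64(-96.0), 137), (np.float64(-94.0), 136), (np.float64(-92.0), 136), (np.float64(-90.0), 137), (np.float64(-88.0), 136), (np.float64(-86.0), 134), (np.float64(-84.0), 132), (np.float64(-82.0), 121), (np.float64(-80.0), 96), (np.float64(-78.0), 79), (np.float64(-76.0), 88), (np.float64(-74.0), 109), (np.float64(-72.0
[... 947 characters left out ...]
np.float64(-94.0), 214), (np.float64(-92.0), 213), (np.float64(-90.0), 211), (np.float64(-88.0), 207), (np.float64(-86.0), 206), (np.float64(-84.0), 206), (np.float64(-82.0), 189), (np.float64(-80.0), 150), (np.float64(-78.0), 112), (np.float64(-76.0), 101), (np.float64(-74.0), 120), (np.float64(-72.0), 149), (np.float64(-70.0), 165), (np.float64(-68.0), 168), (np.float64(-66.0), 168), (np.float64(-64.0), 161), (np.float64(-62.0), 149), (np.float64(-60.0), 147), (np.float64(-58.0), 160), (np.float64(-56.0), 167), (np.float64(-54.0), 166), (np.float64(-52.0), 162), (np.float64(-50.0), 160), (np.float64(-48.0), 163), (np.float64(-46.0), 168), (np.float64(-44.0), 168), (np.float64(-42.0), 162)]
```

View pics/d.png

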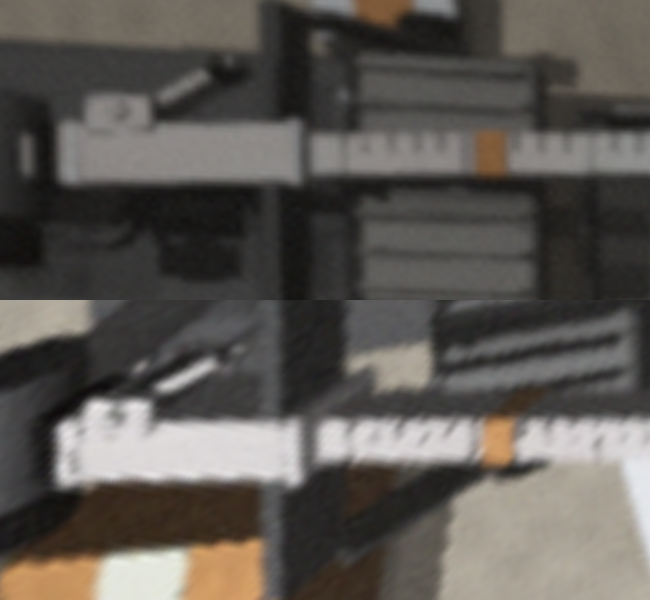

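The rectified views (0.4 mm/px) show the rim at column ~301, s≈-0.080 m. The sleeve rear is at column 57, which gives a 98 mm length as specified. The band's near edge is at s≈-0.012, so the travel is about 0.068 m, and the lever tip stands about 34 mm off the axis. I'll plan the approach with the tool normal to the boom.

```bash
cat > plan.py <<'E'
from h import *
import sys
yaw=.0168
h=np.array([-np.sin(yaw),-np.cos(yaw),0]);d=h*np.cos(.3)+np.array([0,0,np.sin(.3)])
l=np.cross([0,0,1],h);n=np.cross(d,l);o=np.array([.5751,.13,.2195])-n*.008
o=o+d*np.dot(np.array([.57496454,.1276361,.21185731])-o,d)
Rt=np.c_[-d,l,-n]
def cur():
    ob=ctrl.get_obs();p=ob["eef_pos"];Rc=rot(ob["eef_rot"]);r=p-o
    print("t %.2f stn(mm) %s  rotErr(deg) %s F(s,t,n) %s open %.3f"%(ob["time_s"],(np.array([r@d,r@l,r@n])*1e3).round(1),np.degrees(R.from_matrix(Rc.T@Rt).as_rotvec()).round(1),np.array([ob["wrist_force"]@k for k in(d,l,n)]).round(1),ob["opening"]))
    return p,Rc
def plan(s,t,hh):
    p,Rc=cur();P=o+s*d+t*l+hh*n
    print("target",P.round(3),"delta tool",(Rc.T@(P-p)).round(4))
if __name__=="__main__": plan(*map(float,sys.argv[1:4]))
E
python3 plan.py -.116 .005 .16
```

```text
t 0.10 stn(mm) [ 657.6 -334.5 -107.9]  rotErr(deg) [ -9.9 -15.3 -65. ] F(s,t,n) [ 0.3 -0.  -0.2] open 0.998
target [0.583 0.286 0.33 ] delta tool [ 0.6482 -0.6039 -0.0262]
```

>>> {"fn": "arm_command", "kwargs": {
  "series": [
    [0.03,-0.03,-0.026,-1.2,-1.9,-8,0.085],
    [0.065,-0.06,-0.052,-2.4,-3.8,-16,0.085],
    [0.097,-0.09,-0.075,-3.6,-5.7,-24,0.085],
    [0.13,-0.12,-0.08,-4.8,-7.6,-32,0.085],
    [0.163,-0.15,-0.08,-6,-9.5,-40,0.085]
  ]
}}

```text
time_s: 0.6
eef_pos: [0.3198, -0.3232, 0.3853]
eef_rot: [0.069, 0.844, 0.527, -0.069]
wrist_force: [0.6, -0.1, -0.9]
opening: 0.998
```

```bash
python3 plan.py -.116 .005 .19
```

```text
t 0.60 stn(mm) [ 486.  -247.6   31.2]  rotErr(deg) [ -3.7  -5.6 -24.7] F(s,t,n) [-0.1  0.6 -0.9] open 0.998
target [0.583 0.294 0.359] delta tool [ 0.6632 -0.0332 -0.1027]
```

>>> {"fn": "arm_command", "kwargs": {
  "series": [
    [0.049,-0.002,-0.01,-1.2,-1.9,-8,0.085],
    [0.098,-0.005,-0.02,-2.4,-3.8,-16,0.085],
    [0.147,-0.007,-0.03,-3.7,-5.6,-24.7,0.085],
    [0.196,-0.01,-0.035,-3.7,-5.6,-24.7,0.085],
    [0.245,-0.012,-0.04,-3.7,-5.6,-24.7,0.085]
  ]
}}

```text
time_s: 1.1
eef_pos: [0.418, -0.0943, 0.3771]
eef_rot: [0.103, 0.707, 0.692, -0.105]
wrist_force: [0.5, -0.1, -0.0]
opening: 0.995
```

```bash
python3 plan.py -.116 .005 .19
```

```text
t 1.10 stn(mm) [ 263.3 -153.3   91.5]  rotErr(deg) [-0.1 -0.2 -0.2] F(s,t,n) [ 0.1  0.5 -0.1] open 0.995
target [0.583 0.294 0.359] delta tool [ 0.3803  0.1566 -0.0974]
```

>>> {"fn": "arm_command", "kwargs": {
  "series": [
    [0.04,0.017,-0.02,0,0,0,0.085],
    [0.08,0.033,-0.04,0,0,0,0.085],
    [0.12,0.05,-0.06,0,0,0,0.085],
    [0.16,0.066,-0.08,0,0,0,0.085],
    [0.2,0.083,-0.09,0,0,0,0.085]
  ]
}}

```text
time_s: 1.6
eef_pos: [0.5063, 0.1215, 0.4058]
eef_rot: [0.104, 0.707, 0.692, -0.105]
wrist_force: [0.6, -1.6, -0.1]
opening: 0.994
```

>>> {"fn": "arm_command", "kwargs": {
  "series": [
    [0.045,0.018,0.005,0,0,0,0.085],
    [0.09,0.035,0.01,0,0,0,0.085],
    [0.135,0.055,0.015,0,0,0,0.085],
    [0.175,0.071,0.02,0,0,0,0.085],
    [0.175,0.071,0.03,0,0,0,0.085]
  ]
}}

```text
time_s: 2.1
eef_pos: [0.5801, 0.2801, 0.3201]
eef_rot: [0.101, 0.705, 0.693, -0.107]
wrist_force: [-0.6, -0.6, -1.6]
opening: 0.993
```

```bash
python3 plan.py -.118 .005 .05
python3 - <<'E'
from h import *
p,d=camera("scene");save("e.png",p,(230,70,450,240),3.5)
E
```

```text
t 2.10 stn(mm) [-113.7    2.5  148.5]  rotErr(deg) [-0.3 -0.2  0. ] F(s,t,n) [ 0.2 -0.6 -1.7] open 0.993
target [0.582 0.255 0.225] delta tool [0.0039 0.0031 0.0985]
```

View pics/e.png

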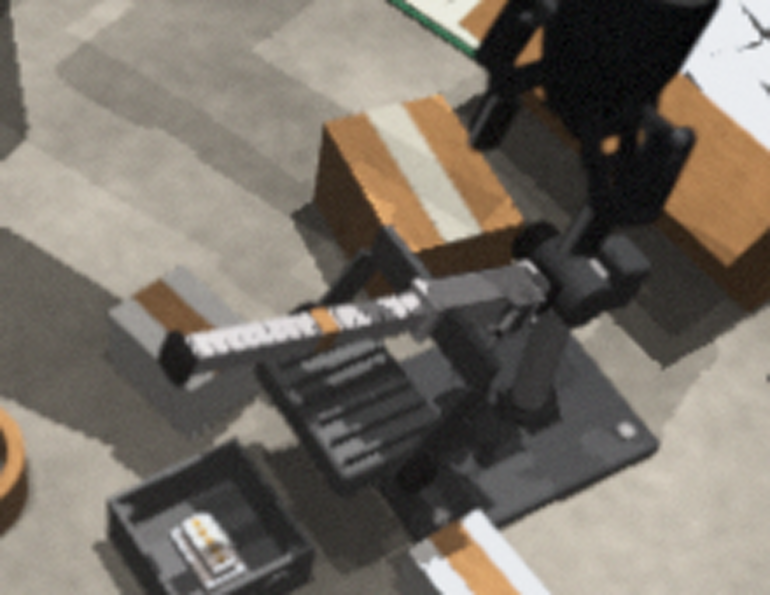

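The gripper hangs above the carriage. One fingertip is near crop (490,140) and the other near (590,240); the bar runs from (390,240) to (470,360). I'll check the expected tip projections and measure the bar.

Run:
```python
from plan import *
p,Rc=cur();m=camera_model("scene")
q=np.array([p+Rc@[0,y,.06] for y in(.0425,-.0425)]+[o-.098*d+t*l+.013*n for t in(.062,-.062)])
print((proj(m,q)-[230,70])*3.5)
```

```text
t 2.15 stn(mm) [-111.4    1.6  146.9]  rotErr(deg) [-0.5 -0.1 -0. ] F(s,t,n) [ 1.1  0.2 -1.3] open 0.996
[[557.30780752 250.76504716]
 [475.11418331 151.73800744]
 [502.91025831 365.5386876 ]
 [392.11256727 223.00371678]]
```

>>> {"fn": "arm_command", "kwargs": {
  "series": [
    [0.006,0.003,0.0,-0.3,0,0,0.085],
    [0.006,0.003,0.015,-0.3,0,0,0.085],
    [0.006,0.003,0.03,-0.3,0,0,0.085],
    [0.006,0.003,0.045,-0.3,0,0,0.085],
    [0.006,0.003,0.045,-0.3,0,0,0.085]
  ]
}}

```text
time_s: 2.65
eef_pos: [0.5816, 0.267, 0.277]
eef_rot: [0.104, 0.707, 0.692, -0.106]
wrist_force: [-0.6, 0.8, -0.5]
opening: 0.997
```

```bash
python3 plan.py -.118 .005 .05
```

```text
t 2.65 stn(mm) [-113.9    4.2  103.5]  rotErr(deg) [-0.1 -0.1 -0.3] F(s,t,n) [-0.9 -0.6 -0.3] open 0.997
target [0.582 0.255 0.225] delta tool [0.004  0.0009 0.0535]
```

>>> {"fn": "arm_command", "kwargs": {
  "series": [
    [0.005,0.001,0.005,0,0,0,0.085],
    [0.005,0.001,0.018,0,0,0,0.085],
    [0.005,0.001,0.03,0,0,0,0.085],
    [0.005,0.001,0.042,0,0,0,0.085],
    [0.005,0.001,0.052,0,0,0,0.085]
  ]
}}

```text
time_s: 3.15
eef_pos: [0.5835, 0.2578, 0.2273]
eef_rot: [0.104, 0.707, 0.692, -0.104]
wrist_force: [0.8, 0.6, -0.2]
opening: 0.995
```

>>> {"fn": "arm_command", "kwargs": {
  "series": [
    [0,0,0,0,0,0,0.085],
    [0,0,0,0,0,0,0.085],
    [0,0,0,0,0,0,0.085],
    [-0.002,0,0,0,0,0,0.085],
    [-0.002,0,0,0,0,0,0.085]
  ]
}}

```text
time_s: 3.65
eef_pos: [0.5841, 0.2564, 0.2302]
eef_rot: [0.105, 0.707, 0.692, -0.103]
wrist_force: [-0.6, -0.9, -1.0]
opening: 0.992
```

```bash
python3 plan.py -.118 .005 .05
python3 - <<'E'
from h import *
p,d=camera("scene");save("f.png",p,(300,90,440,220),4.5)
E
```

```text
t 3.65 stn(mm) [-117.7    6.9   55.6]  rotErr(deg) [ 0.2 -0.2 -0.3] F(s,t,n) [ 0.6 -0.6 -1.2] open 0.992
target [0.582 0.255 0.225] delta tool [ 0.0003 -0.0019  0.0056]
```

View pics/f.png

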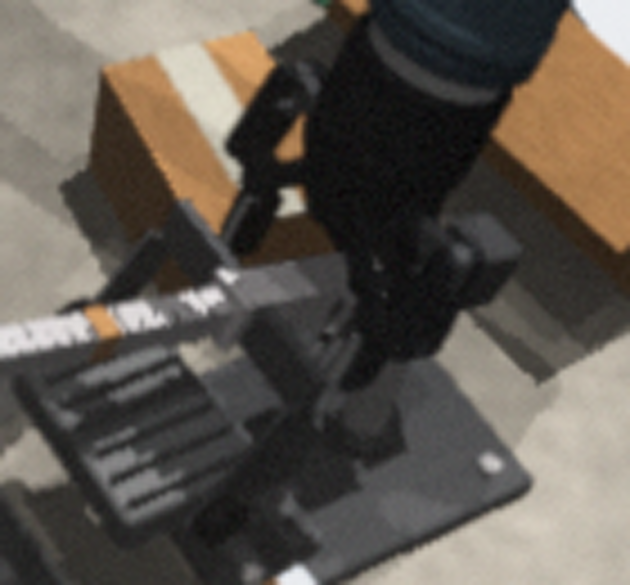

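The fingers stand astride the sleeve behind the bar: the far finger is at (255,210), the near one at (360,370), and the lever is inside at (340,345). There is no contact force. Moving up gently to contact.

>>> {"fn": "arm_command", "kwargs": {
  "series": [
    [-0.002,-0.003,0.004,0,0,0,0.085],
    [-0.004,-0.003,0.005,0,0,0,0.085],
    [-0.007,-0.003,0.005,0,0,0,0.085],
    [-0.01,-0.003,0.005,0,0,0,0.085],
    [-0.013,-0.003,0.005,0,0,0,0.085]
  ]
}}

```text
time_s: 4.2
eef_pos: [0.5805, 0.2428, 0.2282]
eef_rot: [0.104, 0.707, 0.692, -0.103]
wrist_force: [0.0, 2.6, -2.2]
opening: 0.994
```

```bash
python3 plan.py -.05 .003 .05
```

```text
t 4.20 stn(mm) [-105.2    3.5   49.7]  rotErr(deg) [ 0.2 -0.3 -0.2] F(s,t,n) [-3.2 -0.  -1.4] open 0.994
target [0.579 0.19  0.245] delta tool [-0.0552 -0.0002 -0.0006]
```

>>> {"fn": "arm_command", "kwargs": {
  "series": [
    [-0.004,0,0,0,0,0,0.085],
    [-0.008,0,0,0,0,0,0.085],
    [-0.013,0,0,0,0,0,0.085],
    [-0.018,0,0,0,0,0,0.085],
    [-0.022,0,0,0,0,0,0.085]
  ]
}}

```text
time_s: 4.7
eef_pos: [0.5802, 0.221, 0.235]
eef_rot: [0.105, 0.707, 0.692, -0.104]
wrist_force: [2.0, 3.7, -3.0]
opening: 0.996
```

```bash
python3 plan.py -.05 .003 .05
```

```text
t 4.70 stn(mm) [-82.4   3.6  49.7]  rotErr(deg) [ 0.2 -0.2 -0.3] F(s,t,n) [-4.4  2.  -1.8] open 0.996
target [0.579 0.19  0.245] delta tool [-0.0324 -0.0004 -0.0004]
```

Contact at 3–4 N, as expected. Continuing, short of the mark.

>>> {"fn": "arm_command", "kwargs": {
  "series": [
    [-0.006,0,0,0,0,0,0.085],
    [-0.013,0,0,0,0,0,0.085],
    [-0.02,0,0,0,0,0,0.085],
    [-0.026,0,0,0,0,0,0.085],
    [-0.031,0,0,0,0,0,0.085]
  ]
}}

```text
time_s: 5.2
eef_pos: [0.5796, 0.1912, 0.2443]
eef_rot: [0.105, 0.707, 0.692, -0.104]
wrist_force: [1.8, 3.0, -1.8]
opening: 0.992
```

>>> {"fn": "arm_command", "kwargs": {
  "series": [
    [-0.002,0,0,0,0,0,0.085],
    [-0.002,0,0,0,0,0,0.085],
    [-0.002,0,0,0,0,0,0.085],
    [-0.002,0,0,0,0,0,0.085],
    [-0.002,0,0,0,0,0,0.085]
  ]
}}

```text
time_s: 5.7
eef_pos: [0.5795, 0.1902, 0.2446]
eef_rot: [0.105, 0.707, 0.692, -0.104]
wrist_force: [1.8, 2.5, 0.0]
opening: 0.996
```

```bash
cat > look.py <<'E'
from plan import *
cur();nm=sys.argv[1]
s=np.arange(-.06,.03,.0005)
I=np.mean([camera("scene")[0].astype(float) for _ in range(4)],0).astype(np.float32);m=camera_model("scene")
def smp(P):
    uv=proj(m,P.reshape(-1,3)).astype(np.float32).reshape(*P.shape[:-1],2)
    return cv2.remap(I,uv[...,0].copy(),uv[...,1].copy(),cv2.INTER_CUBIC)
def prof(h,w):
    t=np.arange(-w,w+.0001,.001);return smp(o+s[:,None,None]*d+t[None,:,None]*l+h*n).mean(1)
B=prof(.008,.005);A=prof(.014,.009)
for k in range(0,len(s),3): print("%.1f"%(s[k]*1e3),B[k].astype(int),"rg-b",int(B[k,0]-B[k,2]),"| top14",A[k].astype(int))
ss,t2=np.meshgrid(np.arange(-.08,.04,.0002),np.arange(.03,-.03,-.0002))
save(nm,np.vstack([np.clip(smp(o+ss[...,None]*d+t2[...,None]*l+h*n),0,255).astype(np.uint8) for h in(.008,.014)]))
E
python3 look.py g.png
```

```text
t 5.70 stn(mm) [-50.1   3.4  49.8]  rotErr(deg) [ 0.2 -0.2 -0.3] F(s,t,n) [-2.4  1.8  0.7] open 0.996
-60.0 [96 93 94] rg-b 1 | top14 [67 66 66]
-58.5 [99 97 97] rg-b 1 | top14 [72 71 71]
-57.0 [98 97 97] rg-b 1 | top14 [81 79 79]
-55.5 [98 97 97] rg-b 0 | top14 [90 88 88]
-54.0 [99 96 97] rg-b 1 | top14 [96 94 94]
-52.5 [99 96 97] rg-b 2 | top14 [99 96 97]
-51.0 [100  97  98] rg-b 1 | top14 [99 97 97]
-49.5 [101  98  99] rg-b 1 | top14 [99 97 98]
-48.0 [104 101 102] rg-b 1 | top14 [99 97 98]
-46.5 [109 107 107] rg-b 2 | top14 [99 96 97]
-45.0 [115 113 113] rg-b 2 | top14 [98 96 97]
-43.5 [117 115 115] rg-b 2 | top14 [99 96 97]
-42.0 [118 116 116] rg-b 2 | top14 [101  98  99]
-40.5 [119 117 117] rg-b 2 | top14 [104 102 102]
-39.0 [120 118 118] rg-b 1 | top14 [108 106 106]
-37.5 [119 117 117] rg-b 1 | top14 [112 109 110]
-36.0 [117 115 116] rg-b 1 | top14 [115 113 113]
-34.5 [115 112 113] rg-b 2 | top14 [119 117 117]
-33.0 [115 112 113] rg-b 2 | top14 [120 118 118]
-31.5 [119 117 117] rg-b 2 | top14 [119 117 118]
-30.0 [120 117 118] rg-b 1 | top14 [117 114 115]
-28.5 [112 110 110] rg-
[... 1121 characters left out ...]
 rg-b 4 | top14 [142 136 130]
9.0 [117 113 112] rg-b 4 | top14 [147 142 138]
10.5 [113 109 109] rg-b 3 | top14 [146 141 137]
12.0 [107 104 104] rg-b 3 | top14 [142 138 133]
13.5 [104 101 101] rg-b 3 | top14 [139 134 129]
15.0 [108 105 105] rg-b 3 | top14 [136 131 127]
16.5 [115 111 111] rg-b 3 | top14 [134 129 125]
18.0 [117 114 114] rg-b 3 | top14 [130 126 121]
19.5 [121 117 118] rg-b 2 | top14 [129 124 120]
21.0 [133 130 130] rg-b 2 | top14 [127 122 119]
22.5 [158 154 155] rg-b 2 | top14 [124 119 116]
24.0 [190 185 187] rg-b 3 | top14 [119 115 113]
25.5 [214 209 210] rg-b 3 | top14 [116 113 112]
27.0 [223 219 220] rg-b 3 | top14 [121 118 117]
28.5 [225 221 222] rg-b 2 | top14 [137 133 134]
```

View pics/g.png

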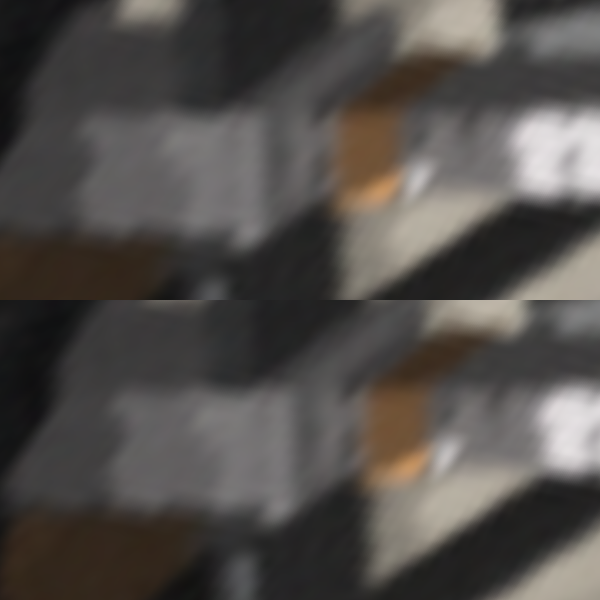

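The rim is at s≈-21.6 (half-level on the +14 plane, with the face/boom junction at -22.0). The band edge is at ≈-12.6, and finger geometry gives the rim at -21.1. About 9 mm remain.

>>> {"fn": "arm_command", "kwargs": {
  "series": [
    [-0.003,0,0,0,0,0,0.085],
    [-0.006,0,0,0,0,0,0.085],
    [-0.008,0,0,0,0,0,0.085],
    [-0.009,0,0,0,0,0,0.085],
    [-0.009,0,0,0,0,0,0.085]
  ]
}}

```text
time_s: 6.4
eef_pos: [0.5792, 0.1811, 0.2473]
eef_rot: [0.105, 0.707, 0.692, -0.104]
wrist_force: [1.7, 3.4, -0.1]
opening: 0.996
```

```bash
python3 look.py i.png | awk 'NR==1||($1>-26&&$1<5)'
```

```text
t 6.40 stn(mm) [-40.6   3.2  49.6]  rotErr(deg) [ 0.2 -0.2 -0.3] F(s,t,n) [-3.3  1.7  0.9] open 0.996
-25.5 [116 113 114] rg-b 2 | top14 [118 115 116]
-24.0 [115 113 113] rg-b 1 | top14 [120 118 119]
-22.5 [119 116 117] rg-b 1 | top14 [121 118 119]
-21.0 [121 119 119] rg-b 1 | top14 [119 116 117]
-19.5 [114 112 112] rg-b 1 | top14 [116 113 114]
-18.0 [101  98  99] rg-b 1 | top14 [115 113 113]
-16.5 [90 88 88] rg-b 2 | top14 [119 116 117]
-15.0 [89 85 83] rg-b 6 | top14 [120 117 118]
-13.5 [93 83 76] rg-b 17 | top14 [112 109 110]
-12.0 [101  82  66] rg-b 34 | top14 [98 96 96]
-10.5 [108  82  59] rg-b 49 | top14 [88 86 86]
-9.0 [112  82  56] rg-b 56 | top14 [88 83 81]
-7.5 [112  82  55] rg-b 57 | top14 [91 81 74]
-6.0 [112  82  55] rg-b 57 | top14 [95 78 64]
-4.5 [111  82  55] rg-b 56 | top14 [98 76 57]
-3.0 [110  82  58] rg-b 51 | top14 [98 74 53]
-1.5 [107  84  66] rg-b 40 | top14 [97 73 51]
0.0 [103  89  79] rg-b 24 | top14 [97 73 51]
1.5 [100  94  90] rg-b 10 | top14 [101  77  55]
3.0 [101  98  97] rg-b 4 | top14 [105  83  63]
4.5 [108 105 104] rg-b 3 | top14 [110  92  77]
```

View pics/i.png

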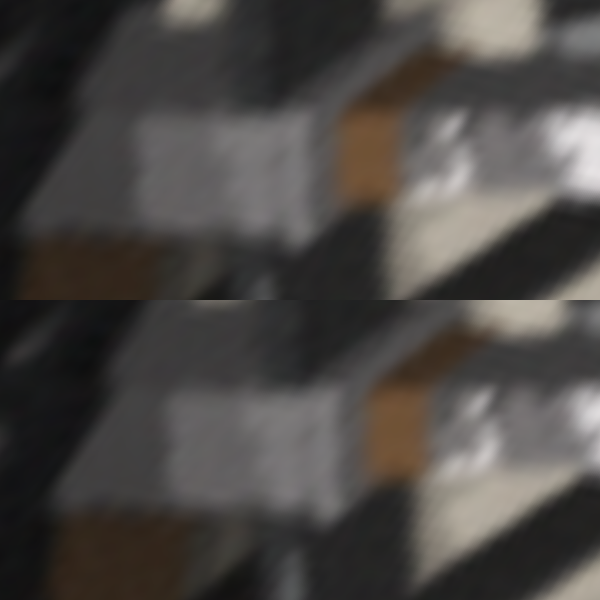

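The front face now butts against the tape. The rim half-level is at s=-12.5 and the band edge at -12.5, so the gap is about 0 ±0.5 mm. Now I'll close on the lever in stages, keeping the push on.

>>> {"fn": "arm_command", "kwargs": {
  "series": [
    [0,-0.001,0,0,0,0,0.078],
    [0,-0.001,0,0,0,0,0.072],
    [0,-0.001,0,0,0,0,0.068],
    [0,-0.001,0,0,0,0,0.064],
    [0,-0.001,0,0,0,0,0.062]
  ]
}}

```text
time_s: 7.1
eef_pos: [0.5809, 0.1816, 0.2488]
eef_rot: [0.107, 0.707, 0.692, -0.101]
wrist_force: [10.6, 3.6, 0.2]
opening: 0.73
```

```bash
python3 look.py j.png | awk 'NR==1||($1>-21&&$1<-6)'
```

```text
t 7.10 stn(mm) [-40.7   4.9  51.2]  rotErr(deg) [ 0.6 -0.3 -0.3] F(s,t,n) [-3.5 10.5  1.3] open 0.730
-19.5 [111 109 109] rg-b 1 | top14 [115 113 113]
-18.0 [96 94 94] rg-b 1 | top14 [115 112 113]
-16.5 [86 83 83] rg-b 2 | top14 [118 115 116]
-15.0 [85 81 78] rg-b 6 | top14 [119 116 117]
-13.5 [91 81 73] rg-b 18 | top14 [109 107 108]
-12.0 [100  81  64] rg-b 36 | top14 [94 92 92]
-10.5 [108  81  58] rg-b 50 | top14 [85 82 81]
-9.0 [112  82  55] rg-b 56 | top14 [85 80 77]
-7.5 [112  82  54] rg-b 57 | top14 [90 79 71]
```

The lever is moving (10 N sideways) and the carriage stays at the mark. Closing on.

>>> {"fn": "arm_command", "kwargs": {
  "series": [
    [-0.0002,0,0,0,0,0,0.056],
    [-0.0002,0,0,0,0,0,0.05],
    [-0.0002,0,0,0,0,0,0.045],
    [-0.0002,0,0,0,0,0,0.04],
    [-0.0002,0,0,0,0,0,0.035]
  ]
}}

```text
time_s: 7.8
eef_pos: [0.5781, 0.1818, 0.2493]
eef_rot: [0.105, 0.707, 0.692, -0.103]
wrist_force: [-4.7, 6.4, 10.9]
opening: 0.408
```

```bash
python3 plan.py -.04 .002 .05
```

```text
t 7.80 stn(mm) [-40.8   2.2  51.8]  rotErr(deg) [ 0.2 -0.3 -0.3] F(s,t,n) [-2.8 -4.8 12.3] open 0.408
target [0.578 0.181 0.248] delta tool [-0.0008 -0.0002  0.0018]
```

>>> {"fn": "arm_command", "kwargs": {
  "series": [
    [0,0,0,0,0,0,0.03],
    [0,0,0,0,0,0,0.025],
    [0,0,0,0,0,0,0.02],
    [0,0,0,0,0,0,0.015],
    [0,0,0,0,0,0,0.015]
  ]
}}

```text
time_s: 8.3
eef_pos: [0.5762, 0.1826, 0.2493]
eef_rot: [0.103, 0.707, 0.692, -0.105]
wrist_force: [-13.9, 7.9, 16.5]
opening: 0.356
```

```bash
python3 plan.py -.04 .002 .05; python3 look.py k.png | awk 'NR==1||($1>-21&&$1<-6)'
python3 - <<'E'
from h import *
p,d=camera("scene");save("l.png",p,(290,100,420,210),5)
E
```

```text
t 8.30 stn(mm) [-41.5   0.2  52. ]  rotErr(deg) [-0.  -0.3 -0.3] F(s,t,n) [ -2.5 -14.   18. ] open 0.356
target [0.578 0.181 0.248] delta tool [-0.0015  0.0018  0.002 ]
t 8.30 stn(mm) [-41.5   0.2  52. ]  rotErr(deg) [-0.  -0.3 -0.3] F(s,t,n) [ -2.5 -14.   18. ] open 0.356
-19.5 [108 105 105] rg-b 2 | top14 [113 110 111]
-18.0 [94 92 92] rg-b 1 | top14 [115 113 113]
-16.5 [87 85 84] rg-b 2 | top14 [118 116 116]
-15.0 [89 84 80] rg-b 8 | top14 [117 114 115]
-13.5 [95 83 73] rg-b 21 | top14 [106 104 104]
-12.0 [103  82  64] rg-b 38 | top14 [93 91 91]
-10.5 [108  81  57] rg-b 51 | top14 [86 84 83]
-9.0 [111  81  54] rg-b 57 | top14 [88 82 79]
-7.5 [112  81  54] rg-b 57 | top14 [91 80 71]
```

View pics/l.png

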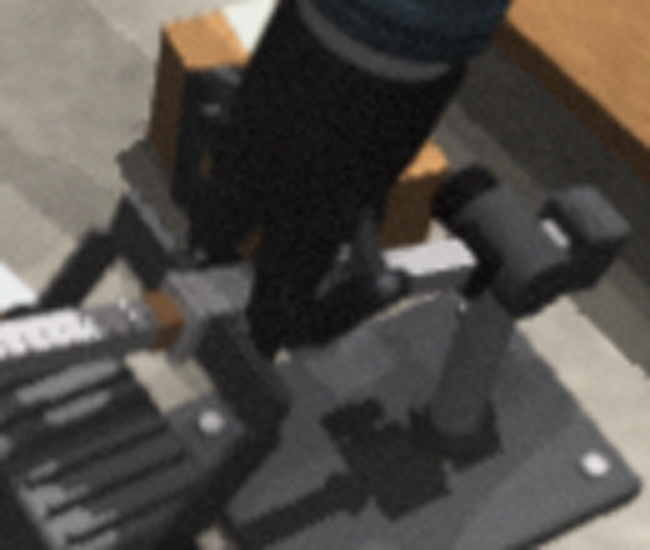

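The crop shows the fingers closed around the sleeve at (270,300). The rim at (185,320) touches the tape at (165,320). The opening of 30 mm is consistent with a shut lever. I'll relax the 14 N sideways load and check that it holds.

>>> {"fn": "arm_command", "kwargs": {
  "series": [
    [0,-0.001,0,0,0,0,0.015],
    [-0.0003,-0.002,0,0,0,0,0.015],
    [-0.0005,-0.003,0,0,0,0,0.015],
    [-0.0005,-0.003,0,0,0,0,0.015],
    [-0.0005,-0.003,0,0,0,0,0.015]
  ]
}}

```text
time_s: 9.05
eef_pos: [0.5757, 0.1824, 0.2495]
eef_rot: [0.105, 0.707, 0.692, -0.102]
wrist_force: [-1.1, 9.0, 9.5]
opening: 0.35
```

>>> {"fn": "arm_command", "kwargs": {
  "series": [
    [0,0,0,0,0,0,0.015],
    [0,0,0,0,0,0,0.015],
    [0,0,0,0,0,0,0.015],
    [0,0,0,0,0,0,0.015],
    [0,0,0,0,0,0,0.015]
  ]
}}

```text
time_s: 9.55
eef_pos: [0.5757, 0.1824, 0.2494]
eef_rot: [0.105, 0.707, 0.692, -0.102]
wrist_force: [-1.0, 10.7, 9.9]
opening: 0.354
```

```bash
python3 look.py m.png | awk 'NR==1||($1>-21&&$1<-6)'
python3 - <<'E'
from plan import *
# top view check around lever / rim
m=camera_model("top");I=camera("top")[0]
ss,t2=np.meshgrid(np.arange(-.13,.03,.0003),np.arange(.06,-.05,-.0003))
uv=proj(m,(o+ss[...,None]*d+t2[...,None]*l+.014*n).reshape(-1,3)).astype(np.float32).reshape(*ss.shape,2)
a=cv2.remap(I,uv[...,0].copy(),uv[...,1].copy(),cv2.INTER_CUBIC)
b=cv2.imread("pics/m.png")[:300,:533,::-1];save("n.png",np.vstack([a[:280,:533],b[:,:a.shape[1]]]))
E
```

```text
t 9.55 stn(mm) [-41.3  -0.3  52.1]  rotErr(deg) [ 0.3 -0.4 -0.3] F(s,t,n) [-7.3 -1.2 12.6] open 0.354
-19.5 [108 106 106] rg-b 1 | top14 [114 111 112]
-18.0 [95 93 93] rg-b 1 | top14 [115 113 113]
-16.5 [89 87 86] rg-b 2 | top14 [118 116 116]
-15.0 [92 87 84] rg-b 8 | top14 [117 114 115]
-13.5 [97 85 76] rg-b 21 | top14 [106 104 104]
-12.0 [103  82  65] rg-b 38 | top14 [92 91 91]
-10.5 [108  80  57] rg-b 50 | top14 [86 84 83]
-9.0 [111  81  54] rg-b 57 | top14 [87 82 79]
-7.5 [112  81  54] rg-b 58 | top14 [91 80 72]
```

View pics/n.png

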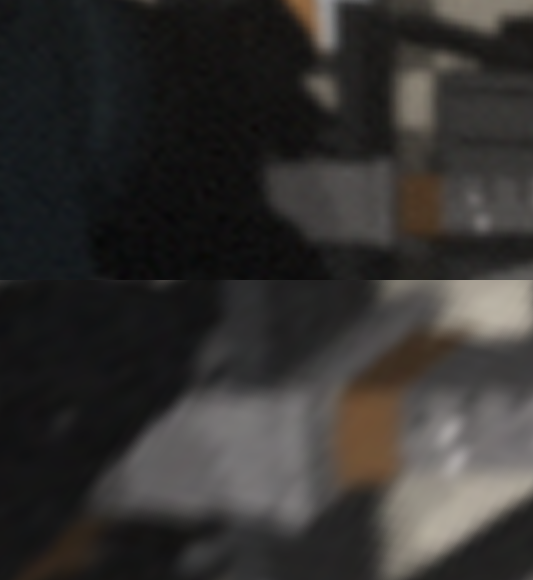

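Both views agree. The sleeve rim is at s≈-12.4 to -13.1 and the band edge at -12.0 to -12.8, so the gap is no more than about 0.5 mm. The grip is stable and the sideways force is near zero, so I'm handing in.

```bash
python3 -c "
from bench import ctrl;print(ctrl.hand_in())"
```

```text
the job is handed in; nothing more can be done
None
```

I pushed the lamp carriage about 68 mm up the boom until the rim met the tape. Holding it there, I squeezed the cam lever shut and handed in at about 9.8 s with the grip still on carriage and lever.

**Position:** before closing the lever, the rim and the band edge both measured at -12.5 mm along the boom. Afterwards the scene camera put the rim about 0.3 mm short of the band, and the top camera about 0.4 mm. That is within what I can measure (about 0.5 mm). During closing the tool settled back 0.6–0.9 mm along the boom.

**Grip:** the fingers held steadily at about 30 mm. That is 2 mm less than the 32.5 mm given for pad, sleeve and shut lever; I put it down to give in the pad or fingers. The gripper hid the lever in both views, so I judged it shut from the finger opening and not from a picture.

**Forces:** the last wrist force was about 15 N, and the highest I read was about 23 N. I planned the path to pass clear of the bench goods, and no reading suggested contact with them. I took no separate final picture of them.

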